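Unlock and lift the top hub cap off its nested stack

ROBOT

A 6-joint arm with a two-finger parallel gripper is mounted at the origin on the work surface. World frame = base frame: x ahead of the robot, y to its left, z up, the work surface at z = 0. Lengths are in m, angles in rad, forces in N, time in s.
With the tool pointing down it reaches from about 0.15 to 0.775 m from the base axis. Payload 6.1 kg.
Tool frame: the origin (TCP) lies on the centre line of the jaws, within the pads' length; the fingertips stand 14 mm ahead of it and the grasp point (between the pads) lies 5 mm behind it; z points along the fingers, y is the direction in which the jaws open and shut (so a half turn about z gives the same grasp; the last joint's range is limited). The gripper opens to 85 mm and grips with 20 to 120 N. Pads are 22 mm wide; open, the fingers measure 114 mm over their backs; the gripper's body (76 mm by 85 mm) begins 54 mm behind the grasp point. The pads swing forward as they close: fully open they stand 13 mm farther back than shut.
Start: joints at [-1.221, 0.126, -0.04, 1.405, 0, 1.571], TCP at [0.18, -0.493, 0.245] pointing down, gripper open.
Joint ranges: [-2.72, 2.72], [-0.95, 1.95], [-1.27, 1.35], [-1.78, 2.02], [-1.46, 1.47], [-3.14, 3.14]. Speed limits (rad/s): [2.39, 2.39, 3.01, 3.14, 3.14, 3.14].

INTERFACE

Orientations are given as a rotation vector (axis times angle).
In Python, from plant import bot, imaging, hand_in gives the robot as it stands.
- The arm moves only by the tool servo_tool, never from a script. Its argument "targets" is a list of rows, each an object with "slide": the shift along the tool's x, y, z normalised to -1 to 1, where 1 is 2.5 cm, a list of three; "rot": the turn, a rotation vector about the tool's x, y, z normalised to -1 to 1, where 1 is 0.1 rad, a list of three. A call has 1 to 20 rows; each row shifts and turns the pose as measured when the row begins, along the tool's axes as they then stand; what a row does not reach is not made up. A row lasts 1/10 s, in which the tool goes at most 50 mm and 8.59 degrees, less where a joint would pass 70% of its speed; a pose out of reach is approached as far as the arm can. A call with a number of a shift or a turn outside -1 to 1 is refused whole. A call with a gripper value outside its range is refused whole. "fingers" is the gripper command: -1 is fully open, 1 is shut, values between are in proportion, set as the call begins (left out, the last holds). The fingers move at their own pace and stop on an object; "grip_force" is the grip in N (left out, the last holds). Time passes only in rows, so rows that do not move let the fingers close. It gives the time, the measured TCP pose, the force and the opening at its end, in the units of the state.
- bot.sense(): the state, without advancing time (a new reading comes with each control period).
- imaging.read_camera(name): name is "side" or "top"; returns a dict with "img" (384x512x3 uint8, red, green, blue), "range_z" (384x512 float32, m along the optical axis (not along the pixel's ray), 0 where there is no reading), "mtx" (3x3 intrinsics, pixels), "xyz" and "rotation" of the camera in the world. Camera axes: x right, y up, looking along -z (the intrinsics and any distortion apply to the point x, -y, -z); pixel columns grow to the right and rows downward; lengths in m; the calibration is good to about 2 mm. A picture is of the moment at which its call begins.
- hand_in(): hands the job in, once; it reports no verdict.
The state is a dict: "time": time; "q": joint angles; "qd": joint speeds; "tau": joint torques, N m; "tool_pos": TCP position; "eef_rot": TCP orientation; "force": force on the tool from outside, world axes, zero at the start; "torque": the same for the moment, N m; "opening": opening from 0.0 (shut) to 1.0 (fully open).
Only numpy, scipy, OpenCV 4.12 (cv2) and the standard library are available. Lean on these libraries where they do the work, as an engineer would, in place of code of your own. Each camera call takes 0.05 s, during which the arm holds its last target.

TASK

Two aluminium hub caps are nested on the round stand, and the top one is caught on the one below by hidden bayonet lugs: grip its yellow bar, twist it while pulling up gently until the lugs find their notches and it comes free, without dragging the lower cap up. Then set the freed cap down, mouth down and level, on the middle of the grey rubber buffer block, letting go only once it stands there, and leave the lower cap seated and the other things on the counter where they are.

Things in the scene. Friction and masses are not known exactly. Their poses are not given: they have to be found in the camera images.
- cap_mid (a point): Centre, on the axis half-way up, of the loose top hub cap: pale aluminium, dark rim, about 0.4 kg, 101 mm tall, z axis up. Its skirt is round, open below, 100 mm outside and 94 mm inside, 57 mm high with its 5 mm closed top. On that stands a dark spigot 68 mm wide, 18 mm high; its top 6 mm is a flange 86 mm wide with 3 notches of 36 degrees 120 degrees apart, one towards +x.
- cap_bar (a point): Centre of the yellow grip bar on the top cap, 37.5 mm above cap_mid, same axes. The bar stands on the flange and is 60 mm long along x, 16 mm wide along y and 26 mm high.
- cap_rim (a point): Centre of the top cap's open lower rim, 50.5 mm below cap_mid. Inside the skirt three lugs 12 mm wide stand 120 degrees apart, one towards +x, 3 to 9 mm above the rim, reaching in to 38 mm from the axis. At the start the rim rests on the lower cap's shoulder with the lugs under the lower cap's flange: the cap can rise only 3 mm before it catches. About 4 mm of play all round.
- cap_flange (a point): Centre of the top cap's flange top, 24.5 mm above cap_mid. The cap turns freely on the lower one. How the hidden notches lie is not given: the lugs meet them after 30 to 90 degrees of twist, either way, and pass only within about 7 degrees of the matching angle. There it lifts straight up: lugs past the lower flange after 15 mm, skirt clear of the lower grip bar after 44 mm.
- lower_cap (a joint): How far (m) the lower hub cap is pulled up off its seat; 0 is seated. Same shape as the top cap, 0.7 kg, cannot turn; right below the top cap on a fixed round dark steel stand, 150 mm wide, 12 mm high. A 500 N/m spring holds it: about 15 N starts to raise it, 20 N raises it 10 mm, over 12 mm counts as dragged up. It springs back when let go.
- buffer_top (a point): Centre of the top face of the grey rubber buffer block, fixed, 140 x 140 mm and 28 mm high (a steel strip shows under two of its sides); z axis up. The top cap goes here.
- scraper: Bystander: orange-handled brass scraper lying flat along its x axis, about 172 mm long, 34 mm wide, 26 mm high; origin under its middle.
- shoe_holder: Bystander: bronze channel-shaped shoe holder, 150 mm long along its y axis, 60 mm wide (70 mm over its pins), 42 mm high; origin under its middle.
- grease_tin: Bystander: green closed tin, 72 mm in diameter, 85 mm high; origin at the centre of its underside.
- wrench: Bystander: steel wrench lying flat along its x axis, 190 mm long; origin under its middle.
- brush: Bystander: brush lying flat along its x axis, 190 mm long; origin under its middle.
- bearing: Bystander: steel bearing ring lying flat, 90 mm in diameter, 24 mm high; origin at the centre of its underside.

How it is judged:
By the outcome, as a careful person would: the job done as asked, in the order asked, and still so for the second after the job is handed in, with the robot touching nothing.
It also fails if it takes over 70 s, if anything falls off the work surface, if the arm or the gripper's body presses on something with over 40 N, if the wrist force passes 120 N, or if a joint passes its speed limit or range.

## Working session

There is one attempt and no reset: what is moved stays moved. The work goes in short steps, Python scripts to look and compute and a tool call to move; the robot and the scene stay as the last step left them, time stands still between calls to the robot, and variables do not carry over. Pictures are saved under pics/ and viewed, and the job is handed in when it is done.

Besides the shell and the picture viewer there is one more tool, called after "Emit:" as name(argument=value, ...) on one line, values as JSON. servo_tool: Moves the arm, as the interface text tells. Scaled input: -1 to 1 covers 2.5 cm each way for a shift and 0.1 rad each way for a turn. Its arguments: {"type":"object","properties":{"targets":{"type":"array","items":{"type":"object","properties":{"slide":{"type":"array","items":{"type":"number","minimum":-1,"maximum":1}},"rot":{"type":"array","items":{"type":"number","minimum":-1,"maximum":1}}}}},"fingers":{"type":"number"},"grip_force":{"type":"number"}},"required":["targets"]}

```bash
ls; mkdir -p pics
python3 - <<'E'
from plant import bot, imaging
import cv2,numpy as np
print(bot.sense())
for n in ("top","side"):
    c=imaging.read_camera(n)
    np.savez(f"pics/{n}0.npz",**c)
    print(n,c["mtx"],c["xyz"],c["rotation"],[k for k in c])
    cv2.imwrite(f"pics/{n}0.png",c["img"][:,:,::-1])
E
```

```text
pics
{'time': 0.0, 'q': array([-1.22103515e+00,  1.26374501e-01, -4.06143153e-02,  1.40539747e+00,
        1.19057207e-05,  1.57081257e+00]), 'qd': array([-0.00041434,  0.00123054, -0.00034357, -0.00016439, -0.000173  ,
        0.00118892]), 'tau': array([-5.16504551e-04, -4.35919404e+01,  3.52918839e+01,  1.73779431e-02,
       -1.34273600e-04,  6.34760298e-06]), 'tool_pos': array([ 0.17977374, -0.49284796,  0.24452845]), 'eef_rot': array([-3.09213550e+00, -5.46309524e-01,  4.15938157e-04]), 'force': array([-0.66187816, -0.0418748 , -0.790707  ]), 'torque': array([ 0.03560897, -0.04454759, -0.05991799]), 'opening': 0.9953982799750309}
top [[395.11313227   0.         255.32245963]
 [  0.         395.11313227 195.61069669]
 [  0.           0.           1.        ]] [0.27577291 0.01271827 1.31988482] [ 0.16700696 -0.18433127 -1.68531074] ['img', 'range_z', 'mtx', 'xyz', 'rotation']
side [[369.56306609   0.         259.97635359]
 [  0.         369.56306609 190.30394951]
 [  0.           0.           1.        ]] [-0.03079618  0.73375637  0.63305834] [ 0.41677552 -1.30317159 -2.17380493] ['img', 'range_z', 'mtx', 'xyz', 'rotation']
```

View pics/top0.png

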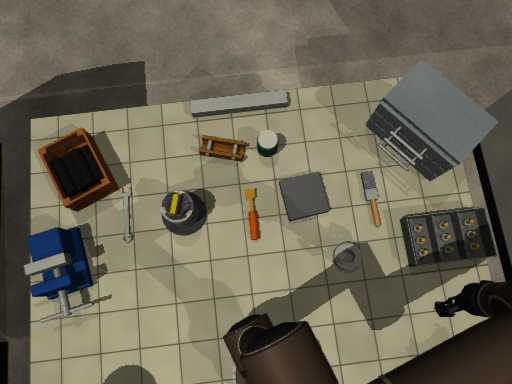

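View pics/side0.png

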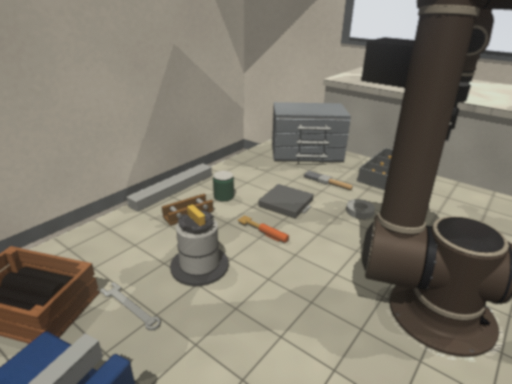

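```bash
cat > h.py <<'E'
import numpy as np,cv2
from scipy.spatial.transform import Rotation as R
def rays(c,uv):
    uv=np.atleast_2d(uv).astype(float);K=c["mtx"]
    d=np.c_[(uv[:,0]-K[0,2])/K[0,0],-(uv[:,1]-K[1,2])/K[1,1],-np.ones(len(uv))]
    return R.from_rotvec(c["rotation"]).apply(d)
def onz(c,uv,z):
    d=rays(c,uv);o=c["xyz"];return o+d*((z-o[2])/d[:,2])[:,None]
def cloud(c):
    v,u=np.mgrid[:384,:512];d=rays(c,np.c_[u.ravel(),v.ravel()])
    return (c["xyz"]+d*c["range_z"].ravel()[:,None]).reshape(384,512,3)
def proj(c,P):
    p=R.from_rotvec(c["rotation"]).inv().apply(np.atleast_2d(P)-c["xyz"]);K=c["mtx"]
    return np.c_[K[0,0]*p[:,0]/-p[:,2]+K[0,2],K[1,1]*-p[:,1]/-p[:,2]+K[1,2]]
def big(m):
    n,l,s,_=cv2.connectedComponentsWithStats(m.astype(np.uint8));return l==1+np.argmax(s[1:,4])
def yellow(c):
    h=cv2.cvtColor(c["img"],cv2.COLOR_RGB2HSV);return (h[...,0]>20)&(h[...,0]<35)&(h[...,1]>150)&(h[...,2]>60)
E
python3 - <<'E'
from h import *
T=dict(np.load("pics/top0.npz"));S=dict(np.load("pics/side0.npz"))
for n,c,w in(("top",T,(slice(180,245),slice(150,220))),("side",S,(slice(190,290),slice(160,240)))):
    P=cloud(c);m=np.zeros((384,512),bool);m[w]=True
    y=big(m&yellow(c));p=P[y];print(n,"yellow",y.sum(),p.min(0),p.max(0))
    t=p[p[:,2]>np.percentile(p[:,2],95)-.006]
    print(" top face",len(t),np.median(t,0),t.mean(0))
    vv,uu=np.nonzero(y & (P[...,2]>np.percentile(p[:,2],95)-.006))
    q=onz(c,np.c_[uu,vv],.170);r=cv2.minAreaRect((q[:,:2]*1000).astype(np.float32));print(" rect",r,q.mean(0))
    img=cv2.resize(c["img"][w],None,fx=7 if n=="top" else 6,fy=7 if n=="top" else 6,interpolation=cv2.INTER_CUBIC);cv2.imwrite(f"pics/{n}0z.png",img[:600,:,::-1])
# heights near the cap, buffer
P=cloud(T)
for z0,z1 in((.005,.02),(.06,.08),(.12,.128),(.138,.15),(.16,.18)):
    m=np.zeros((384,512),bool);m[180:245,150:220]=True
    a=P[m&(P[...,2]>z0)&(P[...,2]<z1)]
    print(z0,len(a),a.min(0).round(4),a.max(0).round(4)) if len(a) else None
m=np.zeros((384,512),bool);m[165:228,270:335]=True
m&=(P[...,2]>.020)&(P[...,2]<.04);m=big(m);a=P[m];print("buf",a.mean(0),cv2.minAreaRect((a[:,:2]*1000).astype(np.float32)))
E
```

```text
top yellow 133 [0.50827584 0.21269529 0.14000878] [0.57376672 0.24608687 0.17419343]
 top face 98 [0.53585998 0.22693517 0.1696611 ] [0.53722373 0.22716477 0.17025448]
 rect ((537.786865234375, 226.93167114257812), (15.84310531616211, 59.200531005859375), 74.5074691772461) [0.53728143 0.22721263 0.17      ]
side yellow 86 [0.50950444 0.07097161 0.03348586] [0.71640036 0.24542195 0.17113495]
 top face 83 [0.53726381 0.23236257 0.16932207] [0.53671317 0.23205261 0.16916682]
 rect ((535.7426147460938, 233.2770538330078), (15.777685165405273, 61.363929748535156), 68.318359375) [0.53570261 0.23294878 0.17      ]
0.005 701 [0.4304 0.107  0.005 ] [0.663  0.3459 0.0197]
0.06 54 [0.4875 0.1761 0.0601] [0.5672 0.2685 0.08  ]
0.12 191 [0.4885 0.1775 0.1205] [0.5866 0.2763 0.128 ]
0.138 434 [0.4948 0.1838 0.1381] [0.5802 0.2691 0.1495]
0.16 117 [0.5088 0.2118 0.16  ] [0.5661 0.2414 0.1742]
buf [ 0.54371335 -0.18071145  0.02826161] ((545.1758422851562, -181.6085205078125), (140.58641052246094, 141.11082458496094), 6.930169105529785)
```

```bash
python3 -c "
import cv2
i=cv2.imread('pics/top0.png')[160:235,265:340];cv2.imwrite('pics/buf0z.png',cv2.resize(i,None,fx=7,fy=7))"
```

```text
(no output)
```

View pics/top0z.png

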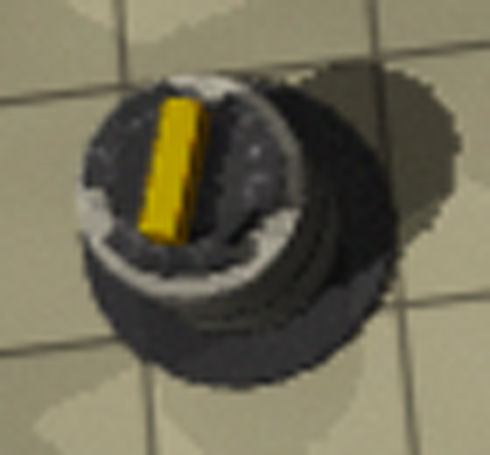

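View pics/side0z.png

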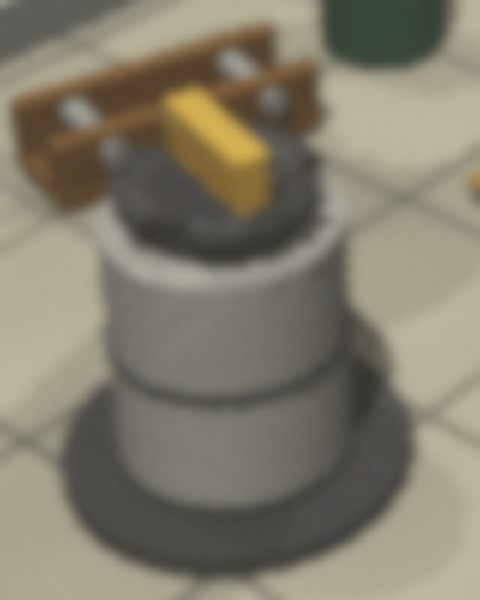

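View pics/buf0z.png

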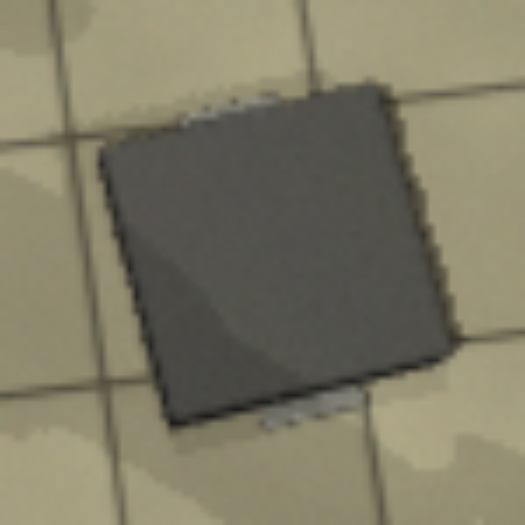

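Emit:
servo_tool(targets=[{"slide": [0.5,-0.47,0]},{"slide": [0.95,-0.9,0]},{"slide": [0.95,-0.9,0]},{"slide": [0.95,-0.9,0]},{"slide": [0.95,-0.9,0]},{"slide": [0.95,-0.9,0]},{"slide": [0.95,-0.9,0]},{"slide": [0.95,-0.9,0]},{"slide": [0.95,-0.9,0]},{"slide": [0.95,-0.9,0]},{"slide": [0.95,-0.9,0]},{"slide": [0.95,-0.9,0]},{"slide": [0.95,-0.9,0]},{"slide": [0.95,-0.9,0]},{"slide": [0.95,-0.9,0]},{"slide": [0.95,-0.9,0]},{"slide": [0.5,-0.47,0]},{"slide": [0,0,0]}], fingers=-1)

```text
$.targets[0]: bad value
```

```bash
cat > st.py <<'E'
from plant import bot
from h import *
import sys
s=bot.sense();Rm=R.from_rotvec(s["eef_rot"]);M=Rm.as_matrix()
print("t",s["time"].round(2) if hasattr(s["time"],"round") else s["time"],"q",s["q"].round(3),"pos",s["tool_pos"].round(4),"F",s["force"].round(2),"T",s["torque"].round(2),"op",round(s["opening"],3))
yaw=np.degrees(np.arctan2(M[1,0],M[0,0]));print("yaw x",yaw.round(2),"tool z",M[:,2].round(4))
if len(sys.argv)>3:
    t=np.array([float(v) for v in sys.argv[1:4]]);print("slide needed(m, tool)",(M.T@(t-s["tool_pos"])).round(4),"units",(M.T@(t-s["tool_pos"])/.025).round(2))
    if len(sys.argv)>4:
        ty=np.radians(float(sys.argv[4]));B=np.array([[np.cos(ty),np.sin(ty),0],[np.sin(ty),-np.cos(ty),0],[0,0,-1.]])
        print("rot needed (tool, units)",((Rm.inv()*R.from_matrix(B)).as_rotvec()/.1).round(2))
E
python3 st.py .537 .229 .245 164
```

```text
t 0.1 q [-1.221  0.126 -0.04   1.405  0.     1.571] pos [ 0.1798 -0.4929  0.2446] F [0.12 0.39 0.07] T [-0.   -0.01 -0.01] op 0.998
yaw x 20.04 tool z [-5.0e-04  1.4e-03 -1.0e+00]
slide needed(m, tool) [ 5.830e-01 -5.558e-01  4.000e-04] units [ 2.332e+01 -2.223e+01  2.000e-02]
rot needed (tool, units) [-1.000e-02 -2.000e-02 -2.513e+01]
```

Emit:
servo_tool(targets=[{"slide": [0.5,-0.47,0],"rot": [0,0,0]},{"slide": [0.95,-0.9,0],"rot": [0,0,0]},{"slide": [0.95,-0.9,0],"rot": [0,0,0]},{"slide": [0.95,-0.9,0],"rot": [0,0,0]},{"slide": [0.95,-0.9,0],"rot": [0,0,0]},{"slide": [0.95,-0.9,0],"rot": [0,0,0]},{"slide": [0.95,-0.9,0],"rot": [0,0,0]},{"slide": [0.95,-0.9,0],"rot": [0,0,0]},{"slide": [0.95,-0.9,0],"rot": [0,0,0]},{"slide": [0.95,-0.9,0],"rot": [0,0,0]},{"slide": [0.95,-0.9,0],"rot": [0,0,0]},{"slide": [0.95,-0.9,0],"rot": [0,0,0]},{"slide": [0.5,-0.47,0],"rot": [0,0,0]},{"slide": [0,0,0],"rot": [0,0,0]}], fingers=-1)

```text
time: 1.5
tool_pos: [0.3581, -0.1156, 0.2417]
eef_rot: [-3.083, -0.545, 0.001]
force: [0.5, -0.5, 0.1]
opening: 1.001
```

```bash
python3 st.py .537 .229 .245 164
```

```text
t 1.5 q [-0.319 -0.151 -0.32   1.407  0.009  2.472] pos [ 0.3581 -0.1156  0.2417] F [ 0.52 -0.53  0.09] T [-0.04 -0.04  0.01] op 1.001
yaw x 20.06 tool z [-0.0025  0.0106 -0.9999]
slide needed(m, tool) [ 2.862e-01 -2.623e-01 -1.000e-04] units [ 11.45 -10.49  -0.  ]
rot needed (tool, units) [ -0.03  -0.14 -25.12]
```

Emit:
servo_tool(targets=[{"slide": [0,0,0],"rot": [0,0,-1]},{"slide": [0,0,0],"rot": [0,0,-1]},{"slide": [0,0,0],"rot": [0,0,-1]},{"slide": [0,0,0],"rot": [0,0,-1]},{"slide": [0,0,0],"rot": [0,0,-1]},{"slide": [0,0,0],"rot": [0,0,-1]},{"slide": [0,0,0],"rot": [0,0,-1]},{"slide": [0,0,0],"rot": [0,0,-1]},{"slide": [0,0,0],"rot": [0,0,-1]},{"slide": [0,0,0],"rot": [0,0,-1]},{"slide": [0,0,0],"rot": [0,0,-1]},{"slide": [0,0,0],"rot": [0,0,-1]},{"slide": [0,0,0],"rot": [0,0,-1]},{"slide": [0,0,0],"rot": [0,0,-1]},{"slide": [0,0,0],"rot": [0,0,-1]},{"slide": [0,0,0],"rot": [0,0,-1]},{"slide": [0,0,0],"rot": [0,0,-1]},{"slide": [0,0,0],"rot": [0,0,-1]},{"slide": [0,0,0],"rot": [0,0,-1]},{"slide": [0,0,0],"rot": [0,0,-1]}])

```text
time: 3.5
tool_pos: [0.3426, -0.1175, 0.2377]
eef_rot: [-1.095, -2.927, -0.008]
force: [0.5, 0.2, 0.3]
opening: 0.998
```

```bash
python3 st.py .537 .229 .245 164
```

```text
t 3.5 q [-0.335 -0.169 -0.344  1.412  0.006  0.381] pos [ 0.3426 -0.1175  0.2377] F [0.48 0.2  0.32] T [ 0.01 -0.06 -0.01] op 0.998
yaw x 139.0 tool z [-0.0133  0.0107 -0.9999]
slide needed(m, tool) [ 0.0807  0.3891 -0.0062] units [ 3.23 15.56 -0.25]
rot needed (tool, units) [ 0.03 -0.17 -4.36]
```

Emit:
servo_tool(targets=[{"slide": [0.1,0.5,0],"rot": [0,0,0]},{"slide": [0.2,0.97,0],"rot": [0,0,0]},{"slide": [0.2,0.97,0],"rot": [0,0,0]},{"slide": [0.2,0.97,0],"rot": [0,0,0]},{"slide": [0.2,0.97,0],"rot": [0,0,0]},{"slide": [0.2,0.97,0],"rot": [0,0,0]},{"slide": [0.2,0.97,0],"rot": [0,0,0]},{"slide": [0.2,0.97,0],"rot": [0,0,0]},{"slide": [0.2,0.97,0],"rot": [0,0,0]},{"slide": [0.2,0.97,0],"rot": [0,0,0]},{"slide": [0.2,0.97,0],"rot": [0,0,0]},{"slide": [0.2,0.97,0],"rot": [0,0,0]},{"slide": [0.2,0.97,0],"rot": [0,0,0]},{"slide": [0.2,0.97,0],"rot": [0,0,0]},{"slide": [0.2,0.97,0],"rot": [0,0,0]},{"slide": [0.1,0.5,0],"rot": [0,0,-1]},{"slide": [0,0,0],"rot": [0,0,-1]},{"slide": [0,0,0],"rot": [0,0,-1]},{"slide": [0,0,0],"rot": [0,0,-1]},{"slide": [0,0,0],"rot": [0,0,0]}])

```text
time: 5.5
tool_pos: [0.5231, 0.2083, 0.2326]
eef_rot: [-0.485, -3.079, 0.0]
force: [-0.5, 0.5, -0.1]
opening: 0.998
```

```bash
python3 st.py .537 .229 .245 163
python3 - <<'E'
from plant import imaging
from h import *
T=dict(np.load("pics/top0.npz"));S=dict(np.load("pics/side0.npz"))
# buffer from side, and bearing of scraper etc
P=cloud(S)
m=np.zeros((384,512),bool);m[180:220,250:325]=True
a=P[m&(P[...,2]>.018)&(P[...,2]<.045)];print(len(a),np.median(a,0),a.min(0),a.max(0),cv2.minAreaRect((a[:,:2]*1000).astype(np.float32)))
g=cv2.cvtColor(S["img"],cv2.COLOR_RGB2GRAY);d=(g<115)&m
d=big(d);c=cv2.convexHull(np.argwhere(d)[:,::-1].astype(np.int32));print(cv2.approxPolyDP(c,4,True)[:,0])
cv2.imwrite("pics/sbuf.png",cv2.resize(S["img"][170:230,240:335,::-1],None,fx=8,fy=8))
for n in("top","side"):
    c=imaging.read_camera(n);np.savez(f"pics/{n}1.npz",**c)
    cv2.imwrite(f"pics/{n}1.png",c["img"][:,:,::-1])
    w=(slice(150,260),slice(120,240)) if n=="top" else (slice(110,290),slice(100,290))
    cv2.imwrite(f"pics/{n}1z.png",cv2.resize(c["img"][w][:,:,::-1],None,fx=4,fy=4)[:600])
E
```

```text
t 5.5 q [0.373 0.216 0.04  1.417 0.012 0.685] pos [0.5231 0.2083 0.2326] F [-0.47  0.49 -0.15] T [ 0.02 -0.03 -0.01] op 0.998
yaw x 162.1 tool z [-0.0244  0.0038 -0.9997]
slide needed(m, tool) [-0.0065  0.0239 -0.0127] units [-0.26  0.96 -0.51]
rot needed (tool, units) [-0.04 -0.24 -0.16]
970 [ 0.54019665 -0.16583428  0.02703752] [ 0.46928696 -0.38457309  0.01800995] [ 0.62057559 -0.09790504  0.03089503] ((554.7260131835938, -240.61715698242188), (141.15333557128906, 275.7630920410156), 7.1433281898498535)
[[312 195]
 [295 218]
 [258 204]
 [278 185]]
```

View pics/side1z.png

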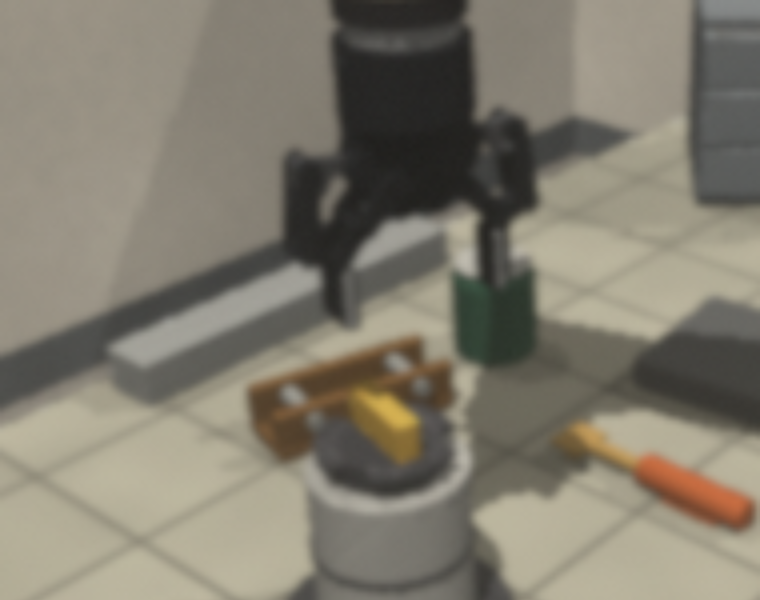

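View pics/top1z.png

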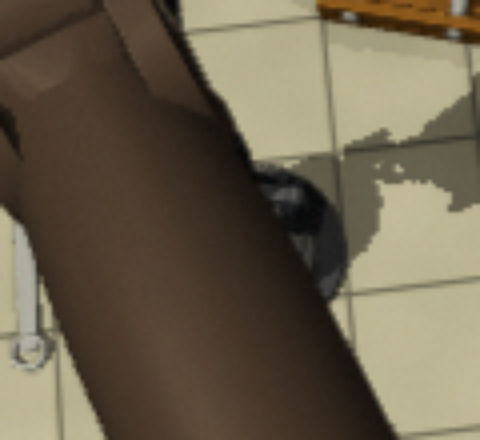

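Run:
```python
from h import *
T=dict(np.load("pics/top0.npz"));S=dict(np.load("pics/side0.npz"))
m=np.zeros((384,512),bool)
# side: buffer top corners -> project the top-view estimate of corners and compare
c0=np.array([.5448,-.1812,.028])
for a in (6.93,):
    a=np.radians(a);u=np.array([np.cos(a),np.sin(a),0]);v=np.array([-np.sin(a),np.cos(a),0])
    C=[c0+.07*(i*u+j*v) for i,j in((1,1),(1,-1),(-1,-1),(-1,1))]
    print(proj(S,C).round(1));print(proj(T,C).round(1))
print("bar ends top-> side", proj(S,[[.537,.229,.17]]), proj(T,[[.537,.229,.17]]))
# stand ellipse in side / top: dark floor ring at z=.012 from range
for n,c,w in(("top",T,(slice(180,245),slice(150,220))),("side",S,(slice(190,300),slice(150,250)))):
    P=cloud(c);m=np.zeros((384,512),bool);m[w]=True
    for lo,hi in((.007,.017),(.119,.13),(.139,.149)):
        a=P[m&(P[...,2]>lo)&(P[...,2]<hi)];d=np.hypot(a[:,0]-.537,a[:,1]-.229)
        a=a[d<.09]
        if len(a): print(n,lo,len(a),np.percentile(a,1,0).round(4),np.percentile(a,99,0).round(4),cv2.minEnclosingCircle((a[:,:2]*1000).astype(np.float32)))
```

```text
[[257.9 199.1]
 [278.1 182.7]
 [314.3 193. ]
 [296.4 211.3]]
[[278.5 180.4]
 [318.4 170.8]
 [330.  210.2]
 [289.2 220.2]]
bar ends top-> side [[195.86982943 210.18642539]] [[173.35918013 203.64553543]]
top 0.007 537 [0.4665 0.1552 0.0073] [0.6078 0.2991 0.0166] ((534.695068359375, 224.5516815185547), 81.06082153320312)
top 0.119 236 [0.4892 0.1781 0.1194] [0.586  0.2758 0.1296] ((538.2589111328125, 227.80960083007812), 50.8445930480957)
top 0.139 419 [0.4969 0.1861 0.1393] [0.577  0.2675 0.1485] ((538.1024169921875, 227.61228942871094), 44.05438995361328)
side 0.007 831 [0.4657 0.1624 0.0073] [0.6063 0.3038 0.0166] ((538.6057739257812, 230.93392944335938), 76.38089752197266)
side 0.119 372 [0.489  0.1855 0.1194] [0.5772 0.2799 0.1295] ((538.1849975585938, 230.33399963378906), 50.8149528503418)
side 0.139 418 [0.4962 0.1893 0.1392] [0.5783 0.2714 0.1477] ((537.3482055664062, 230.53280639648438), 45.29787063598633)
```

Emit:
servo_tool(targets=[{"slide": [-0.3,0.95,0],"rot": [0,-0.25,-0.2]},{"slide": [0,0,0],"rot": [0,0,0]},{"slide": [0,0,0],"rot": [0,0,0]}])

```text
time: 5.9
tool_pos: [0.5376, 0.2276, 0.2326]
eef_rot: [0.472, 3.105, -0.007]
force: [-0.1, 0.2, 0.3]
opening: 1.0
```

```bash
python3 st.py .538 .229 .160 163
```

```text
t 5.9 q [ 0.402  0.24   0.071  1.403 -0.004  0.704] pos [0.5376 0.2276 0.2326] F [-0.06  0.21  0.34] T [-0.03  0.02  0.05] op 1.0
yaw x 162.7 tool z [-1.0e-04 -4.3e-03 -1.0e+00]
slide needed(m, tool) [0.0002 0.0018 0.0726] units [0.01 0.07 2.9 ]
rot needed (tool, units) [-0.04  0.01 -0.05]
```

Emit:
servo_tool(targets=[{"slide": [0,0.06,0.7],"rot": [-0.04,0,-0.05]},{"slide": [0,0,0.7],"rot": [0,0,0]},{"slide": [0,0,0.7],"rot": [0,0,0]},{"slide": [0,0,0.6],"rot": [0,0,0]},{"slide": [0,0,0],"rot": [0,0,0]}])

```text
time: 6.4
tool_pos: [0.5371, 0.2265, 0.1641]
eef_rot: [0.477, 3.104, -0.0]
force: [0.1, -0.7, 0.2]
opening: 1.002
```

```bash
python3 st.py .538 .229 .160 163
python3 - <<'E'
from plant import imaging
from h import *
c=imaging.read_camera("side")
w=(slice(110,290),slice(100,290))
cv2.imwrite(f"pics/side2z.png",cv2.resize(c["img"][w][:,:,::-1],None,fx=4,fy=4)[:600])
E
```

```text
t 6.4 q [ 3.990e-01  2.450e-01 -7.300e-02  1.252e+00 -1.000e-03  7.040e-01] pos [0.5371 0.2265 0.1641] F [ 0.07 -0.66  0.21] T [-0.03  0.04 -0.01] op 1.002
yaw x 162.54 tool z [ 1.2e-03 -2.0e-04 -1.0e+00]
slide needed(m, tool) [-0.0001  0.0027  0.0041] units [-0.    0.11  0.16]
rot needed (tool, units) [ 0.    0.01 -0.08]
```

View pics/side2z.png

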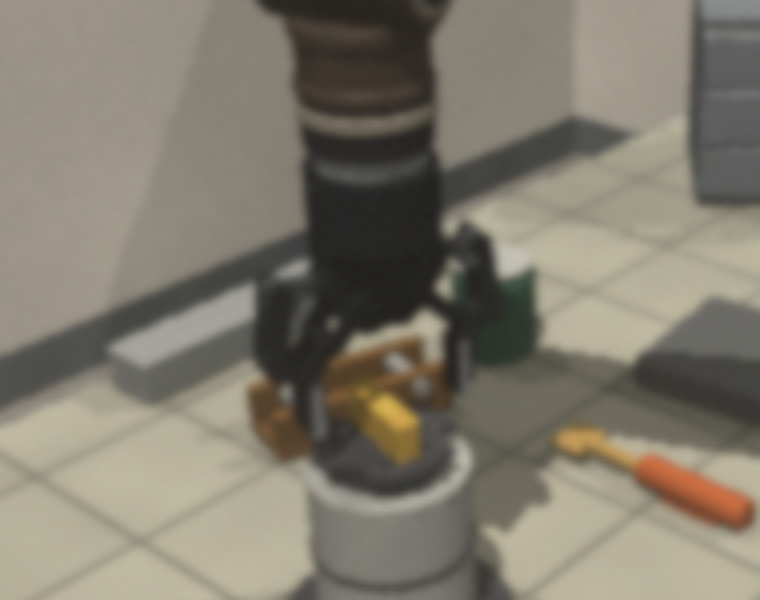

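Emit:
servo_tool(targets=[{"slide": [0,0.1,0.1],"rot": [0,0,-0.08]},{"slide": [0,0,0],"rot": [0,0,0]},{"slide": [0,0,0],"rot": [0,0,0]},{"slide": [0,0,0],"rot": [0,0,0]},{"slide": [0,0,0],"rot": [0,0,0]},{"slide": [0,0,0],"rot": [0,0,0]},{"slide": [0,0,0],"rot": [0,0,0]},{"slide": [0,0,0],"rot": [0,0,0]}], fingers=1, grip_force=60)

```text
time: 7.25
tool_pos: [0.5396, 0.2293, 0.1665]
eef_rot: [0.464, 3.101, 0.005]
force: [0.0, 0.6, -0.0]
opening: 0.171
```

```bash
python3 st.py .538 .229 .160 163
python3 - <<'E'
from plant import imaging
from h import *
c=imaging.read_camera("side")
w=(slice(150,290),slice(130,270))
cv2.imwrite(f"pics/side3z.png",cv2.resize(c["img"][w][:,:,::-1],None,fx=4,fy=4)[:600])
E
```

```text
t 7.25 q [ 4.020e-01  2.460e-01 -6.600e-02  1.252e+00 -1.000e-03  7.000e-01] pos [0.5396 0.2293 0.1665] F [ 0.01  0.61 -0.02] T [ 0.05 -0.02 -0.02] op 0.171
yaw x 162.96 tool z [ 0.0068  0.0021 -1.    ]
slide needed(m, tool) [ 0.0015 -0.0008  0.0065] units [ 0.06 -0.03  0.26]
rot needed (tool, units) [ 0.04  0.06 -0.01]
```

View pics/side3z.png

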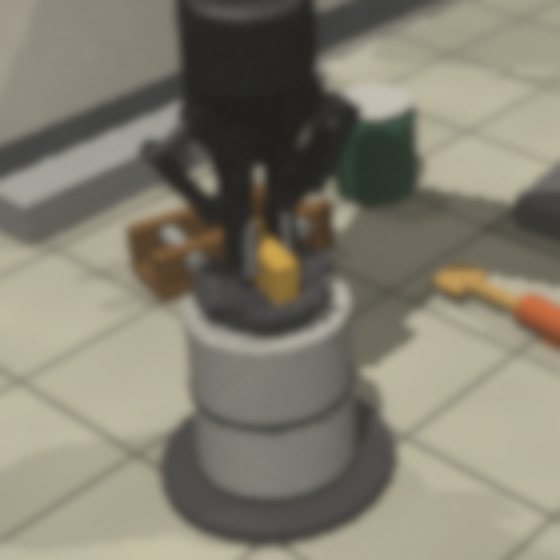

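Emit:
servo_tool(targets=[{"slide": [0,0,-0.08],"rot": [0,0,0]},{"slide": [0,0,0],"rot": [0,0,0]}])

```text
time: 7.5
tool_pos: [0.5391, 0.2291, 0.1678]
eef_rot: [0.465, 3.102, 0.003]
force: [0.4, -0.4, -3.0]
opening: 0.167
```

```bash
python3 st.py .538 .229 .168 163
```

```text
t 7.5 q [ 4.020e-01  2.460e-01 -6.300e-02  1.256e+00 -1.000e-03  7.000e-01] pos [0.5391 0.2291 0.1678] F [ 0.39 -0.39 -3.04] T [-0.02 -0.01 -0.02] op 0.167
yaw x 162.96 tool z [ 0.0052  0.0014 -1.    ]
slide needed(m, tool) [ 0.001  -0.0004 -0.0002] units [ 0.04 -0.02 -0.01]
rot needed (tool, units) [ 0.03  0.05 -0.01]
```

Emit:
servo_tool(targets=[{"slide": [0,0,-0.1],"rot": [0,0,0]},{"slide": [0,0,0],"rot": [0,0,0]}])

```text
time: 7.7
tool_pos: [0.5384, 0.2288, 0.1692]
eef_rot: [0.465, 3.104, 0.001]
force: [0.0, -0.2, -3.0]
opening: 0.171
```

```bash
python3 st.py .538 .229 .168 163
```

```text
t 7.7 q [ 4.020e-01  2.460e-01 -6.000e-02  1.262e+00 -1.000e-03  7.000e-01] pos [0.5384 0.2288 0.1692] F [ 0.04 -0.23 -3.04] T [-0.03  0.02 -0.02] op 0.171
yaw x 162.96 tool z [ 2.7e-03  4.0e-04 -1.0e+00]
slide needed(m, tool) [0.0004 0.0001 0.0012] units [0.02 0.   0.05]
rot needed (tool, units) [ 0.01  0.03 -0.01]
```

Emit:
servo_tool(targets=[{"slide": [0,0,-0.08],"rot": [0,0,0]},{"slide": [0,0,0],"rot": [0,0,0]}])

```text
time: 7.9
tool_pos: [0.5379, 0.2286, 0.1692]
eef_rot: [0.465, 3.107, -0.001]
force: [0.5, 0.1, -4.2]
opening: 0.167
```

```bash
python3 st.py .538 .229 .168 163
```

```text
t 7.9 q [ 4.020e-01  2.470e-01 -5.800e-02  1.265e+00 -1.000e-03  7.000e-01] pos [0.5379 0.2286 0.1692] F [ 0.54  0.07 -4.16] T [ 0.13 -0.17  0.03] op 0.167
yaw x 162.97 tool z [ 1.e-04 -7.e-04 -1.e+00]
slide needed(m, tool) [0.     0.0004 0.0012] units [0.   0.01 0.05]
rot needed (tool, units) [-0.01  0.   -0.01]
```

Emit:
servo_tool(targets=[{"slide": [0,0,-0.04],"rot": [0,0,0.7]},{"slide": [0,0,-0.04],"rot": [0,0,0.7]},{"slide": [0,0,-0.02],"rot": [0,0,0.7]},{"slide": [0,0,-0.02],"rot": [0,0,0.7]}])

```text
time: 8.3
tool_pos: [0.5374, 0.2271, 0.1694]
eef_rot: [-0.909, -3.006, 0.01]
force: [0.7, -2.2, -9.3]
opening: 0.171
```

```bash
python3 st.py .538 .229 .168 163
```

```text
t 8.3 q [ 0.402  0.249 -0.055  1.271 -0.004  0.989] pos [0.5374 0.2271 0.1694] F [ 0.66 -2.17 -9.32] T [-0.32 -0.52  0.11] op 0.171
yaw x 146.36 tool z [-0.0032 -0.0054 -1.    ]
slide needed(m, tool) [0.0005 0.0019 0.0014] units [0.02 0.08 0.05]
rot needed (tool, units) [-0.06 -0.01 -2.9 ]
```

Emit:
servo_tool(targets=[{"slide": [0,0.03,-0.04],"rot": [0,0,0.7]},{"slide": [0,0.03,-0.04],"rot": [0,0,0.7]},{"slide": [0,0,-0.04],"rot": [0,0,0.7]},{"slide": [0,0,-0.04],"rot": [0,0,0.7]}])

```text
time: 8.7
tool_pos: [0.5373, 0.2266, 0.1694]
eef_rot: [-1.335, -2.841, 0.021]
force: [1.2, -1.0, -11.1]
opening: 0.172
```

```bash
python3 st.py .538 .229 .168 163
```

```text
t 8.7 q [ 0.402  0.254 -0.049  1.279 -0.007  1.281] pos [0.5373 0.2266 0.1694] F [  1.17  -0.96 -11.13] T [-0.11 -0.6   0.09] op 0.172
yaw x 129.65 tool z [-0.0083 -0.0111 -0.9999]
slide needed(m, tool) [0.0014 0.0021 0.0013] units [0.06 0.08 0.05]
rot needed (tool, units) [-0.14 -0.01 -5.82]
```

Emit:
servo_tool(targets=[{"slide": [0,0.04,-0.04],"rot": [-0.08,0,0.6]},{"slide": [0,0.04,-0.04],"rot": [-0.05,0,0.6]},{"slide": [0,0,-0.04],"rot": [0,0,0.6]},{"slide": [0,0,-0.04],"rot": [0,0,0.6]}])

```text
time: 9.1
tool_pos: [0.5375, 0.2256, 0.1695]
eef_rot: [1.679, 2.652, -0.016]
force: [1.6, -1.0, -12.3]
opening: 0.169
```

```bash
python3 st.py .538 .229 .168 163
```

```text
t 9.1 q [ 0.401  0.25  -0.054  1.273 -0.008  1.53 ] pos [0.5375 0.2256 0.1695] F [  1.63  -1.01 -12.34] T [-0.13 -0.52  0.19] op 0.169
yaw x 115.33 tool z [-0.0032 -0.0099 -0.9999]
slide needed(m, tool) [0.0029 0.0019 0.0015] units [0.11 0.08 0.06]
rot needed (tool, units) [-0.1   0.04 -8.32]
```

Emit:
servo_tool(targets=[{"slide": [0.05,0.03,-0.03],"rot": [-0.08,0.03,0.6]},{"slide": [0.05,0.03,-0.03],"rot": [-0.04,0.02,0.6]},{"slide": [0.02,0,-0.03],"rot": [0,0,0.6]},{"slide": [0,0,-0.03],"rot": [0,0,0.6]}])

```text
time: 9.5
tool_pos: [0.537, 0.227, 0.1718]
eef_rot: [1.995, 2.418, -0.002]
force: [0.8, -0.3, -3.7]
opening: 0.167
```

```bash
python3 st.py .538 .228 .168 163
```

```text
t 9.5 q [ 0.403  0.243 -0.059  1.268 -0.007  1.783] pos [0.537  0.227  0.1718] F [ 0.82 -0.3  -3.69] T [ 0.04 -0.07 -0.03] op 0.167
yaw x 100.97 tool z [ 0.0043 -0.0056 -1.    ]
slide needed(m, tool) [0.0008 0.0012 0.0038] units [0.03 0.05 0.15]
rot needed (tool, units) [-1.000e-02  7.000e-02 -1.083e+01]
```

Emit:
servo_tool(targets=[{"slide": [0,0.02,-0.1],"rot": [0,0.05,0]},{"slide": [0,0.02,-0.1],"rot": [0,0,0]},{"slide": [0,0,-0.1],"rot": [0,0,0]}])

```text
time: 9.8
tool_pos: [0.5385, 0.2275, 0.1814]
eef_rot: [1.994, 2.423, 0.006]
force: [-0.3, 1.0, -3.4]
opening: 0.17
```

```bash
python3 st.py .538 .228 .188 101
```

```text
t 9.8 q [ 4.000e-01  2.410e-01 -4.000e-02  1.285e+00 -1.000e-03  1.778e+00] pos [0.5385 0.2275 0.1814] F [-0.3   0.97 -3.39] T [-0.01 -0.01 -0.02] op 0.17
yaw x 101.09 tool z [ 5.4e-03  7.0e-04 -1.0e+00]
slide needed(m, tool) [ 0.0006 -0.0003 -0.0066] units [ 0.03 -0.01 -0.26]
rot needed (tool, units) [0.05 0.   0.02]
```

Emit:
servo_tool(targets=[{"slide": [0,0,-0.2],"rot": [0.05,0,0]},{"slide": [0,0,-0.3],"rot": [0,0,0]},{"slide": [0,0,-0.3],"rot": [0,0,0]},{"slide": [0,0,-0.3],"rot": [0,0,0]}])

```text
time: 10.2
tool_pos: [0.5385, 0.2274, 0.2114]
eef_rot: [1.994, 2.427, 0.0]
force: [0.5, 0.3, -2.6]
opening: 0.169
```

```bash
python3 st.py .538 .228 .235 101
```

```text
t 10.2 q [ 0.4    0.24   0.025  1.355 -0.     1.776] pos [0.5385 0.2274 0.2114] F [ 0.49  0.3  -2.56] T [-0.01  0.03 -0.02] op 0.169
yaw x 101.18 tool z [ 3.e-04 -2.e-04 -1.e+00]
slide needed(m, tool) [ 0.0006 -0.0004 -0.0236] units [ 0.03 -0.02 -0.94]
rot needed (tool, units) [0.   0.   0.03]
```

Emit:
servo_tool(targets=[{"slide": [0,0,-0.4],"rot": [0,0,0]},{"slide": [0,0,-0.4],"rot": [0,0,0]},{"slide": [0,0,-0.4],"rot": [0,0,0]},{"slide": [0,0,0],"rot": [0,0,0]}])

```text
time: 10.6
tool_pos: [0.5392, 0.2278, 0.2465]
eef_rot: [1.993, 2.426, 0.005]
force: [0.2, -0.5, -2.6]
opening: 0.166
```

```bash
python3 st.py .5445 -.179 .235 101;python3 - <<'E'
from plant import imaging
from h import *
c=imaging.read_camera("side")
w=(slice(100,290),slice(130,330))
cv2.imwrite(f"pics/side4z.png",cv2.resize(c["img"][w][:,:,::-1],None,fx=3,fy=3)[:600])
E
```

```text
t 10.6 q [ 0.4    0.239  0.1    1.428 -0.     1.775] pos [0.5392 0.2278 0.2465] F [ 0.16 -0.45 -2.62] T [ 0.   -0.   -0.01] op 0.166
yaw x 101.2 tool z [ 0.0035  0.0011 -1.    ]
slide needed(m, tool) [-0.4001 -0.0738  0.011 ] units [-16.    -2.95   0.44]
rot needed (tool, units) [ 0.04 -0.    0.03]
```

View pics/side4z.png

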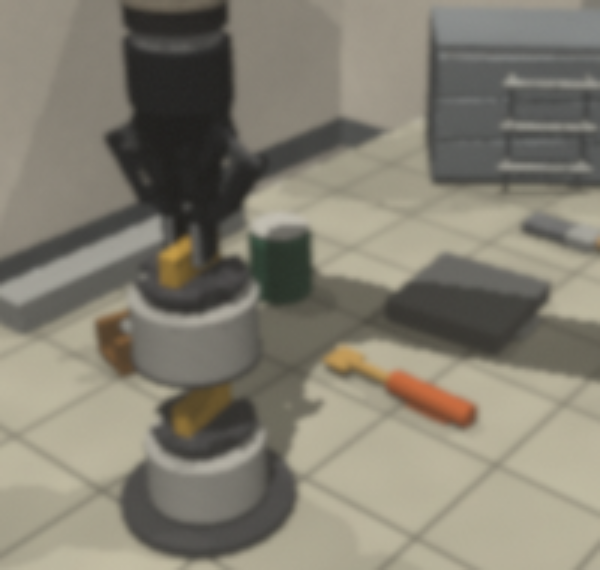

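View pics/sbuf.png

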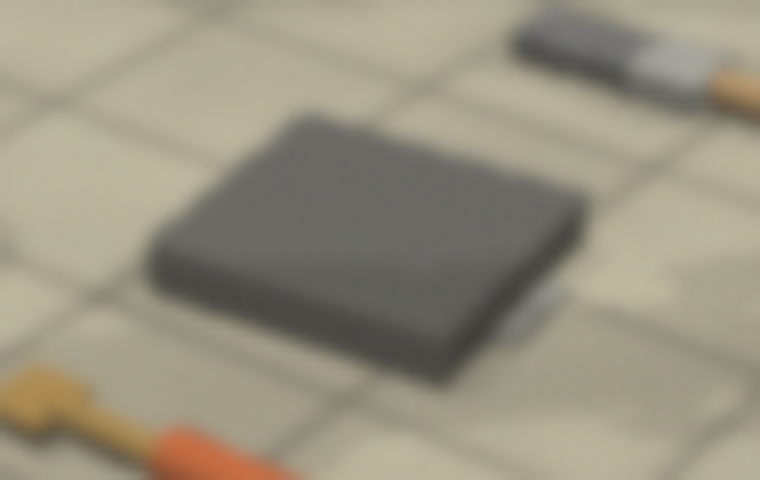

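Run:
```python
from h import *
T=dict(np.load("pics/top0.npz"));S=dict(np.load("pics/side0.npz"))
p=onz(S,[[258.9,200.1],[277.6,183.5],[312.6,194.5],[295.1,212.6]],.028);print(p.round(4),p.mean(0))
# top: corners of grey top face by mask
P=cloud(T);g=cv2.cvtColor(T["img"],cv2.COLOR_RGB2HSV)
m=np.zeros((384,512),np.uint8);m[165:228,270:335]=((g[...,1]<50)&(g[...,2]<110))[165:228,270:335]
m=big(m);c=np.argwhere(m)[:,::-1].astype(np.float32);r=cv2.minAreaRect(c);b=cv2.boxPoints(r);print(r,onz(T,b,.028).mean(0))
s=(P[...,2]>.018)&(P[...,2]<.04)&m;c=np.argwhere(s)[:,::-1].astype(np.float32);r=cv2.minAreaRect(c);print(r,onz(T,cv2.boxPoints(r),.028).mean(0))
```

```text
[[ 0.5993 -0.1001  0.028 ]
 [ 0.6204 -0.2358  0.028 ]
 [ 0.483  -0.2463  0.028 ]
 [ 0.4659 -0.1109  0.028 ]] [ 0.54216203 -0.17326894  0.028     ]
((303.4433898925781, 195.80189514160156), (44.09273910522461, 42.44441223144531), 74.05460357666016) [ 0.54375145 -0.17910005  0.028     ]
((304.0000305175781, 195.5), (41.23105239868164, 42.44373321533203), 75.96376037597656) [ 0.54443616 -0.18111627  0.028     ]
```

Emit:
servo_tool(targets=[{"slide": [-0.5,-0.1,0],"rot": [0,0,0]},{"slide": [-0.97,-0.18,0],"rot": [0,0,0]},{"slide": [-0.97,-0.18,0],"rot": [0,0,0]},{"slide": [-0.97,-0.18,0],"rot": [0,0,0]},{"slide": [-0.97,-0.18,0],"rot": [0,0,0]},{"slide": [-0.97,-0.18,0],"rot": [0,0,0]},{"slide": [-0.97,-0.18,0],"rot": [0,0,0]},{"slide": [-0.97,-0.18,0],"rot": [0,0,0]},{"slide": [-0.97,-0.18,0],"rot": [0,0,0]},{"slide": [-0.97,-0.18,0],"rot": [0,0,0]},{"slide": [-0.97,-0.18,0],"rot": [0,0,0]},{"slide": [-0.97,-0.18,0],"rot": [0,0,0]},{"slide": [-0.97,-0.18,0],"rot": [0,0,0]},{"slide": [-0.5,-0.1,0],"rot": [0,0,0]},{"slide": [0,0,0],"rot": [0,0,0]}])

```text
time: 12.15
tool_pos: [0.5349, -0.1154, 0.2373]
eef_rot: [-1.992, -2.42, 0.017]
force: [0.2, -0.4, -3.3]
opening: 0.17
```

```bash
python3 st.py .5445 -.179 .22 101
```

```text
t 12.15 q [-0.209  0.177  0.003  1.407 -0.006  1.168] pos [ 0.5349 -0.1154  0.2373] F [ 0.19 -0.36 -3.32] T [0.03 0.   0.05] op 0.17
yaw x 101.08 tool z [-0.0119 -0.0041 -0.9999]
slide needed(m, tool) [-0.0642 -0.0026  0.0174] units [-2.57 -0.1   0.7 ]
rot needed (tool, units) [-0.12  0.02  0.01]
```

Emit:
servo_tool(targets=[{"slide": [-0.7,-0.03,0.15],"rot": [-0.06,0.01,0]},{"slide": [-0.7,-0.03,0.15],"rot": [-0.06,0.01,0]},{"slide": [-0.7,-0.03,0.15],"rot": [0,0,0]},{"slide": [-0.45,0,0.15],"rot": [0,0,0]},{"slide": [0,0,0],"rot": [0,0,0]}])

```text
time: 12.65
tool_pos: [0.5445, -0.1783, 0.2206]
eef_rot: [-1.992, -2.425, -0.002]
force: [-0.4, -0.2, -3.1]
opening: 0.168
```

```bash
python3 st.py .5435 -.178 .145 101
```

```text
t 12.65 q [-0.318  0.22   0.02   1.373  0.002  1.057] pos [ 0.5445 -0.1783  0.2206] F [-0.36 -0.17 -3.14] T [-0.    0.03 -0.03] op 0.168
yaw x 101.21 tool z [-0.0018  0.0031 -1.    ]
slide needed(m, tool) [ 0.0003 -0.0009  0.0756] units [ 0.01 -0.03  3.03]
rot needed (tool, units) [-0.01 -0.03  0.04]
```

Emit:
servo_tool(targets=[{"slide": [0,-0.02,0.5],"rot": [-0.01,-0.03,0]},{"slide": [0,0,0.5],"rot": [0,0,0]},{"slide": [0,0,0.5],"rot": [0,0,0]},{"slide": [0,0,0.5],"rot": [0,0,0]},{"slide": [0,0,0.5],"rot": [0,0,0]},{"slide": [0,0,0.3],"rot": [0,0,0]},{"slide": [0,0,0],"rot": [0,0,0]}])

```text
time: 13.35
tool_pos: [0.5438, -0.1757, 0.1452]
eef_rot: [-1.989, -2.427, -0.001]
force: [0.8, 0.3, -2.5]
opening: 0.168
```

```bash
python3 st.py .5435 -.178 .1255 101;python3 - <<'E'
from plant import imaging
from h import *
for n,w in(("side",(slice(120,240),slice(220,360))),("top",(slice(140,250),slice(240,370)))):
    c=imaging.read_camera(n);np.savez(f"pics/{n}5.npz",**c)
    cv2.imwrite(f"pics/{n}5z.png",cv2.resize(c["img"][w][:,:,::-1],None,fx=5,fy=5)[:600])
E
```

```text
t 13.35 q [-0.313  0.232 -0.13   1.211  0.002  1.06 ] pos [ 0.5438 -0.1757  0.1452] F [ 0.76  0.3  -2.54] T [-0.01  0.02  0.  ] op 0.168
yaw x 101.33 tool z [-0.0019  0.0027 -1.    ]
slide needed(m, tool) [-0.0023 -0.0007  0.0197] units [-0.09 -0.03  0.79]
rot needed (tool, units) [-0.01 -0.03  0.06]
```

View pics/side5z.png

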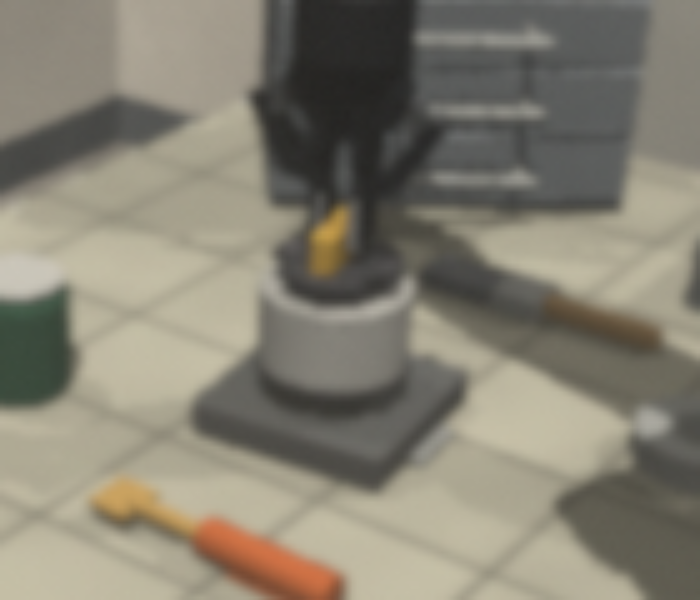

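View pics/top5z.png

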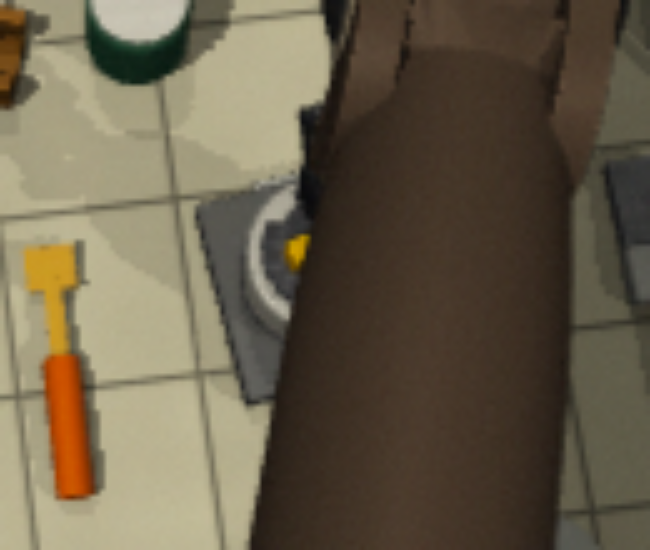

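Run:
```python
from h import *
from scipy.optimize import least_squares
for n,w in(("side",(slice(150,215),slice(260,315))),("top",(slice(165,228),slice(275,310)))):
    c=dict(np.load(f"pics/{n}5.npz"));P=cloud(c);m=np.zeros((384,512),bool);m[w]=True
    lo,hi=((.055,.095) if n=="side" else (.094,.112))
    k=m&(P[...,2]>lo)&(P[...,2]<hi)&(c["img"].min(2)>60)
    a=P[k];a=a[np.hypot(a[:,0]-.544,a[:,1]+.178)<.065]
    if n=="side":
        f=least_squares(lambda q:np.hypot(a[:,0]-q[0],a[:,1]-q[1])-.05,[.544,-.178],loss="soft_l1",f_scale=.002);print(n,len(a),f.x,np.std(f.fun))
    else: print(n,len(a),a.min(0),a.max(0))
    # column of silhouette
S=dict(np.load("pics/side5.npz"))
P=cloud(S);g=S["img"].astype(int).sum(2)/3
for r in(178,184,190): print(r,g[r,264:312].astype(int), (P[r,264:312,1]*1000).astype(int))
for q in((.5438,-.1757),(.5438,-.181)): 
    print(q,proj(S,[[*q,.1046],[*q,.05]]))
```

```text
side 340 [ 0.54543111 -0.17240573] 0.0016156351658628478
top 98 [ 0.50528756 -0.161352    0.09445765] [ 0.58969867 -0.12649457  0.11048391]
178 [174 174 173 174 174 173 167 155 148 156 161 154 134 107  84  67  61  58
  59  59  60  60  60  62  62  61  61  62  60  60  62  69  77  90 105 127
 150 156 138 108  89  81  76  71  68  65  63  60] [-286 -286 -289 -295 -292 -296 -298 -139 -131 -135 -136 -140 -141 -142
 -136 -138 -142 -128 -130 -132 -133 -133 -136 -137 -138 -140 -143 -145
 -158 -159 -166 -170 -174 -182 -185 -188 -190 -192 -380 -382 -385 -394
 -392 -386 -389 -387 -388 -387]
184 [178 178 178 179 178 177 169 145 116 106 108 112 115 118 120 121 122 125
 129 132 137 140 141 141 139 139 139 137 135 134 132 127 123 118 116 112
 112 120 139 156 163 165 165 159 148 135 123 114] [-245 -246 -254 -251 -253 -262 -261 -134 -129 -124 -123 -124 -125 -123
 -121 -124 -120 -124 -126 -128 -126 -131 -130 -134 -135 -139 -141 -141
 -142 -147 -148 -155 -154 -160 -170 -171 -177 -189 -337 -337 -341 -346
 -347 -346 -351 -355 -354 -355]
190 [173 171 168 164 157 142 122 104 101 105 109 112 115 117 120 121 123 124
 125 126 127 127 126 127 126 126 125 126 124 124 123 121 119 118 115 112
 110 117 135 147 150 149 152 159 164 168 169 168] [-207 -210 -213 -214 -217 -217 -144 -133 -131 -126 -122 -122 -123 -121
 -123 -125 -122 -123 -126 -124 -125 -131 -132 -132 -135 -135 -138 -145
 -143 -146 -149 -156 -159 -162 -168 -174 -179 -294 -299 -298 -297 -304
 -308 -311 -311 -312 -316 -319]
(0.5438, -0.1757) [[287.3032257  176.10131977]
 [286.34910275 190.92317638]]
(0.5438, -0.181) [[288.21616596 175.54622069]
 [287.24548737 190.33484868]]
```

Emit:
servo_tool(targets=[{"slide": [-0.12,-0.07,0.2],"rot": [0,-0.03,0]},{"slide": [0,0,0.2],"rot": [0,0,0]},{"slide": [0,0,0.15],"rot": [0,0,0]},{"slide": [0,0,0],"rot": [0,0,0]}])

```text
time: 13.85
tool_pos: [0.5442, -0.1801, 0.1335]
eef_rot: [1.989, 2.426, 0.001]
force: [0.7, -0.1, -3.7]
opening: 0.17
```

```bash
python3 st.py .5425 -.178 .1255 101
```

```text
t 13.85 q [-3.190e-01  2.350e-01 -1.530e-01  1.178e+00 -1.000e-03  1.054e+00] pos [ 0.5442 -0.1801  0.1335] F [ 0.68 -0.1  -3.67] T [-0.05 -0.01  0.03] op 0.17
yaw x 101.31 tool z [ 0.0036 -0.0022 -1.    ]
slide needed(m, tool) [ 0.0024 -0.0013  0.008 ] units [ 0.1  -0.05  0.32]
rot needed (tool, units) [0.03 0.03 0.05]
```

Emit:
servo_tool(targets=[{"slide": [0.07,-0.05,0.1],"rot": [0.02,0.03,0]},{"slide": [0,0,0.1],"rot": [0,0,0]},{"slide": [0,0,0.03],"rot": [0,0,0]},{"slide": [0,0,0],"rot": [0,0,0]}])

```text
time: 14.25
tool_pos: [0.5427, -0.1785, 0.1276]
eef_rot: [1.991, 2.429, 0.002]
force: [1.0, 0.9, -4.4]
opening: 0.168
```

```bash
python3 st.py .5425 -.178 .1255 101
```

```text
t 14.25 q [-3.180e-01  2.360e-01 -1.650e-01  1.169e+00  1.000e-03  1.055e+00] pos [ 0.5427 -0.1785  0.1276] F [ 0.97  0.87 -4.39] T [-0.02  0.02 -0.01] op 0.168
yaw x 101.3 tool z [ 1.3e-03  6.0e-04 -1.0e+00]
slide needed(m, tool) [ 0.0005 -0.0001  0.0021] units [ 0.02 -0.    0.08]
rot needed (tool, units) [ 0.01 -0.    0.05]
```

Emit:
servo_tool(targets=[{"slide": [0,0,0.05],"rot": [0,0,0]},{"slide": [0,0,0.03],"rot": [0,0,0]},{"slide": [0,0,0],"rot": [0,0,0]}])

```text
time: 14.55
tool_pos: [0.5428, -0.1784, 0.1259]
eef_rot: [1.991, 2.429, 0.002]
force: [0.3, 0.2, -3.4]
opening: 0.172
```

```bash
python3 st.py .5425 -.178 .1255 101
```

```text
t 14.55 q [-3.180e-01  2.370e-01 -1.680e-01  1.164e+00  1.000e-03  1.055e+00] pos [ 0.5428 -0.1784  0.1259] F [ 0.34  0.19 -3.43] T [-0.08 -0.01  0.03] op 0.172
yaw x 101.31 tool z [ 1.8e-03  5.0e-04 -1.0e+00]
slide needed(m, tool) [ 0.0005 -0.0002  0.0004] units [ 0.02 -0.01  0.02]
rot needed (tool, units) [ 0.02 -0.    0.05]
```

Emit:
servo_tool(targets=[{"slide": [0,0,0.04],"rot": [0,0,0]},{"slide": [0,0,0.04],"rot": [0,0,0]},{"slide": [0,0,0.02],"rot": [0,0,0]}])

```text
time: 14.85
tool_pos: [0.5428, -0.1783, 0.1257]
eef_rot: [1.99, 2.428, 0.004]
force: [-1.5, 0.3, -0.3]
opening: 0.166
```

```bash
python3 st.py .5425 -.178 .1255 101
```

```text
t 14.85 q [-3.180e-01  2.350e-01 -1.710e-01  1.162e+00  1.000e-03  1.055e+00] pos [ 0.5428 -0.1783  0.1257] F [-1.46  0.31 -0.26] T [ 0.08  0.31 -0.04] op 0.166
yaw x 101.32 tool z [ 3.5e-03  2.0e-04 -1.0e+00]
slide needed(m, tool) [ 0.0003 -0.0002  0.0002] units [ 0.01 -0.01  0.01]
rot needed (tool, units) [0.03 0.   0.06]
```

Emit:
servo_tool(targets=[{"slide": [0,0,0.04],"rot": [0.03,0,0]},{"slide": [0,0,0.03],"rot": [0,0,0]}])

```text
time: 15.05
tool_pos: [0.5428, -0.1782, 0.1257]
eef_rot: [1.99, 2.428, 0.001]
force: [-4.3, 2.3, 5.0]
opening: 0.169
```

```bash
python3 st.py .5425 -.178 .1255 101
python3 - <<'E'
from plant import imaging
from h import *
c=imaging.read_camera("side")
w=(slice(120,240),slice(220,360))
cv2.imwrite(f"pics/side6z.png",cv2.resize(c["img"][w][:,:,::-1],None,fx=5,fy=5)[:600])
E
```

```text
t 15.05 q [-0.317  0.236 -0.169  1.163 -0.     1.056] pos [ 0.5428 -0.1782  0.1257] F [-4.3   2.32  5.04] T [ 0.17  0.75 -0.03] op 0.169
yaw x 101.32 tool z [ 1.9e-03 -7.0e-04 -1.0e+00]
slide needed(m, tool) [ 0.0003 -0.0003  0.0002] units [ 0.01 -0.01  0.01]
rot needed (tool, units) [0.02 0.01 0.06]
```

View pics/side6z.png

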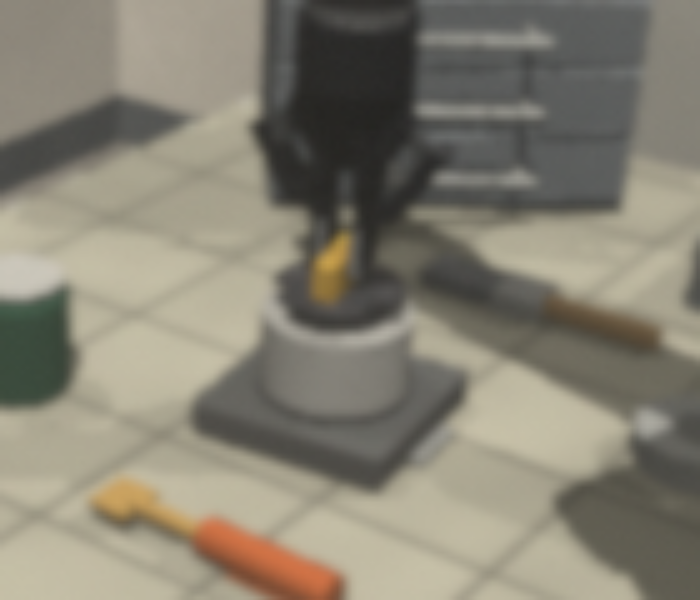

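Emit:
servo_tool(targets=[{"slide": [0,0,0],"rot": [0,0,0]},{"slide": [0,0,0],"rot": [0,0,0]}], grip_force=20)

```text
time: 15.3
tool_pos: [0.5428, -0.1782, 0.1257]
eef_rot: [1.99, 2.428, 0.001]
force: [-1.4, 1.7, 0.8]
opening: 0.172
```

Emit:
servo_tool(targets=[{"slide": [0,0,0],"rot": [0,0,0]},{"slide": [0,0,0],"rot": [0,0,0]},{"slide": [0,0,0],"rot": [0,0,0]},{"slide": [0,0,0],"rot": [0,0,0]},{"slide": [0,0,0],"rot": [0,0,0]},{"slide": [0,0,0],"rot": [0,0,0]}], fingers=-0.2)

```text
time: 15.9
tool_pos: [0.5443, -0.1787, 0.1255]
eef_rot: [1.989, 2.426, 0.002]
force: [-0.2, 1.0, -0.2]
opening: 0.599
```

```bash
python3 st.py .5425 -.178 .1255 101
```

```text
t 15.9 q [-0.317  0.237 -0.169  1.161 -0.     1.056] pos [ 0.5443 -0.1787  0.1255] F [-0.16  1.   -0.19] T [ 0.01  0.02 -0.02] op 0.599
yaw x 101.32 tool z [ 0.0042 -0.0015 -1.    ]
slide needed(m, tool) [ 0.0011 -0.0016 -0.    ] units [ 0.04 -0.06 -0.  ]
rot needed (tool, units) [0.04 0.02 0.06]
```

Released; now retreat straight up, then swing back to see clearly.

Emit:
servo_tool(targets=[{"slide": [0,-0.04,-0.2],"rot": [0.03,0,0]},{"slide": [0,0,-0.4],"rot": [0,0,0]},{"slide": [0,0,-0.6],"rot": [0,0,0]},{"slide": [0,0,-0.8],"rot": [0,0,0]},{"slide": [0,0,-0.8],"rot": [0,0,0]},{"slide": [0,0,-0.8],"rot": [0,0,0]},{"slide": [0,0,-0.8],"rot": [0,0,0]},{"slide": [-0.5,0,0],"rot": [0,0,0]},{"slide": [-0.9,-0.4,0],"rot": [0,0,0]},{"slide": [-0.9,-0.9,0],"rot": [0,0,0]},{"slide": [-0.9,-0.9,0],"rot": [0,0,0]},{"slide": [-0.9,-0.9,0],"rot": [0,0,0]},{"slide": [-0.9,-0.9,0],"rot": [0,0,0]},{"slide": [-0.9,-0.9,0],"rot": [0,0,0]},{"slide": [-0.9,-0.9,0],"rot": [0,0,0]},{"slide": [-0.9,-0.9,0],"rot": [0,0,0]},{"slide": [-0.5,-0.5,0],"rot": [0,0,0]},{"slide": [0,0,0],"rot": [0,0,0]}], fingers=-0.5)

```text
time: 17.7
tool_pos: [0.401, -0.4297, 0.2426]
eef_rot: [1.987, 2.427, -0.002]
force: [0.9, -0.5, 0.8]
opening: 0.75
```

```bash
python3 st.py .5425 -.178 .1255 101
python3 - <<'E'
from plant import imaging
from h import *
for n,w in(("side",(slice(150,300),slice(150,330))),("top",(slice(120,270),slice(150,330)))):
    c=imaging.read_camera(n);np.savez(f"pics/{n}7.npz",**c)
    cv2.imwrite(f"pics/{n}7.png",c["img"][:,:,::-1])
    cv2.imwrite(f"pics/{n}7z.png",cv2.resize(c["img"][w][:,:,::-1],None,fx=4,fy=4)[:600])
E
```

```text
t 17.7 q [-8.200e-01  2.420e-01  9.600e-02  1.419e+00 -1.000e-03  5.530e-01] pos [ 0.401  -0.4297  0.2426] F [ 0.87 -0.51  0.81] T [-0.04  0.07  0.01] op 0.75
yaw x 101.37 tool z [ 0.0028 -0.0041 -1.    ]
slide needed(m, tool) [0.2194 0.1882 0.1164] units [8.78 7.53 4.66]
rot needed (tool, units) [0.02 0.05 0.06]
```

View pics/side7z.png

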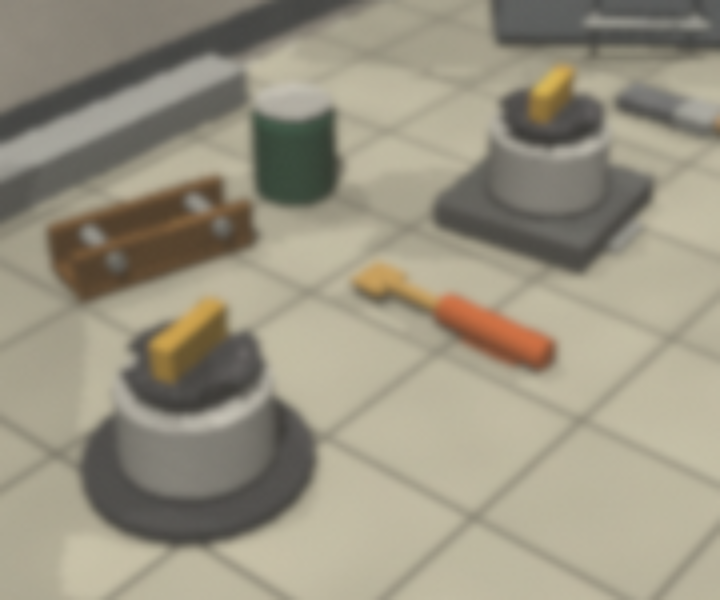

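View pics/top7z.png

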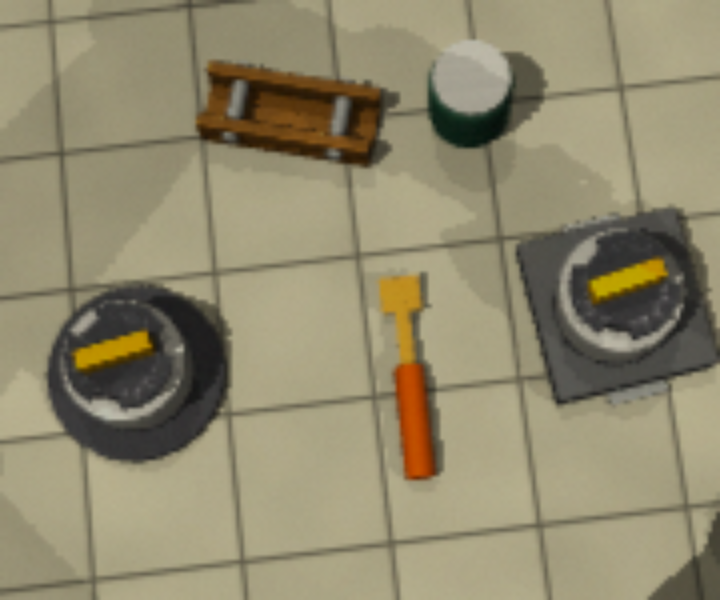

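Run:
```python
from h import *
from scipy.optimize import least_squares
for n,w in(("top",(slice(165,232),slice(270,340))),("side",(slice(160,222),slice(255,318)))):
    c=dict(np.load(f"pics/{n}7.npz"));P=cloud(c);m=np.zeros((384,512),bool);m[w]=True
    near=np.hypot(P[...,0]-.544,P[...,1]+.178)<.075
    for nm,lo,hi in(("shoulder",.077,.09),("flange",.096,.107),("bar",.12,.14)):
        a=P[m&near&(P[...,2]>lo)&(P[...,2]<hi)]
        if len(a)>5: print(n,nm,len(a),"ctr",((np.percentile(a,1,0)+np.percentile(a,99,0))/2).round(4),"circle",[np.round(v,1) for v in cv2.minEnclosingCircle((a[:,:2]*1000).astype(np.float32))],"zmed",np.median(a[:,2]).round(4))
    a=P[m&near&(P[...,2]>.035)&(P[...,2]<.075)]
    f=least_squares(lambda q:np.hypot(a[:,0]-q[0],a[:,1]-q[1])-.05,[.544,-.178],loss="soft_l1",f_scale=.002);print(n,"skirt fit",len(a),f.x)
    b=m&(P[...,2]>.020)&(P[...,2]<.034);b=big(b);a=P[b];print(n,"buf",cv2.minAreaRect((a[:,:2]*1000).astype(np.float32)))
    # flange level: plane fit z over flange
    a=P[m&near&(P[...,2]>.096)&(P[...,2]<.107)];X=np.c_[a[:,:2]-a[:,:2].mean(0),np.ones(len(a))];print("slope",np.linalg.lstsq(X,a[:,2],rcond=None)[0].round(3))
    # lower cap bar top height
    q=yellow(c);v=P[q&(np.hypot(P[...,0]-.538,P[...,1]-.228)<.06)];print("lower bar top z",np.percentile(v[:,2],[50,90]))
```

```text
top shoulder 226 ctr [ 0.5423 -0.1773  0.0837] circle [array([ 543.3, -176.8]), np.float64(51.2)] zmed 0.0855
top flange 375 ctr [ 0.5429 -0.1767  0.1017] circle [array([ 542.8, -177.7]), np.float64(43.7)] zmed 0.1029
top bar 108 ctr [ 0.5423 -0.1767  0.1273] circle [array([ 543.3, -177.5]), np.float64(31.1)] zmed 0.1294
top skirt fit 79 [ 0.54308409 -0.17761059]
top buf ((545.4490356445312, -181.08892822265625), (140.7753143310547, 140.9993896484375), 6.968573570251465)
slope [-0.001  0.001  0.103]
lower bar top z [0.11163036 0.11552482]
side shoulder 199 ctr [ 0.542  -0.1643  0.0834] circle [array([ 541.6, -171.3]), np.float64(49.8)] zmed 0.0841
side flange 209 ctr [ 0.5436 -0.1711  0.1014] circle [array([ 543.1, -171.8]), np.float64(44.1)] zmed 0.102
side bar 58 ctr [ 0.5433 -0.172   0.1257] circle [array([ 543.1, -171.7]), np.float64(29.3)] zmed 0.1278
side skirt fit 332 [ 0.54470886 -0.17520949]
side buf ((546.0193481445312, -176.41758728027344), (140.55532836914062, 142.69235229492188), 7.623291969299316)
slope [ 0.013 -0.011  0.102]Traceback (most recent call last):
  File "<stdin>", line 15, in <module>
    return _quantile_unchecked(
        a, q, axis, out, overwrite_input, method, keepdims, weights)
    return _ureduce(a,
                    func=_quantile_ureduce_func,
    ...<5 lines>...
                    overwrite_input=overwrite_input,
                    method=method)
    r = func(a, **kwargs)
    result = _quantile(arr,
                       quantiles=q,
    ...<2 lines>...
                       out=out,
                       weights=wgt)
    slices_having_nans = np.isnan(arr[-1, ...])
                                  ~~~^^^^^^^^^
IndexError: index -1 is out of bounds for axis 0 with size 0
```

Run:
```python
from h import *
a=dict(np.load("pics/top0.npz"))["img"].astype(int);b=dict(np.load("pics/top7.npz"))["img"].astype(int)
A=cv2.cvtColor(a.astype(np.uint8),cv2.COLOR_RGB2GRAY).astype(np.float32);B=cv2.cvtColor(b.astype(np.uint8),cv2.COLOR_RGB2GRAY).astype(np.float32)
for n,w in dict(scraper=(185,243,240,265),shoe=(132,164,195,250),tin=(126,160,252,282),wrench=(182,246,118,136),brush=(165,230,358,385)).items():
    s=(slice(w[0],w[1]),slice(w[2],w[3]));print(n,np.round(cv2.phaseCorrelate(A[s].copy(),B[s].copy()),2))
cv2.imwrite("pics/top7c.png",b[:,:,::-1])
```

```text
Traceback (most recent call last):
ValueError: setting an array element with a sequence. The requested array has an inhomogeneous shape after 1 dimensions. The detected shape was (2,) + inhomogeneous part.
```

View pics/top7.png

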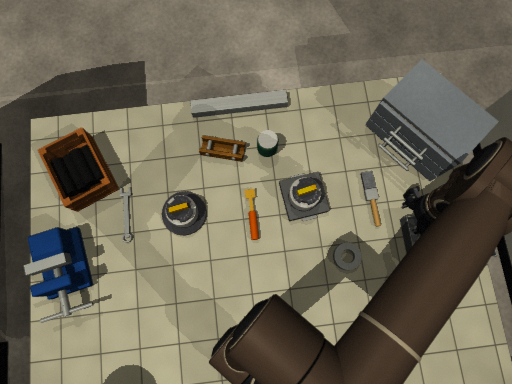

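```bash
python3 st.py; python3 -c "
from plant import hand_in
print(hand_in())"
```

```text
t 17.8 q [-0.817  0.242  0.095  1.419 -0.     0.554] pos [ 0.4021 -0.428   0.2427] F [0.42 1.05 0.61] T [-0.01 -0.03  0.01] op 0.75
yaw x 101.48 tool z [ 0.0032 -0.0035 -1.    ]
the job is handed in; nothing more can be done
None
```

The top cap is off the lower one and standing mouth down on the rubber buffer block. I handed the job in at 17.8 s; no verdict was given.

- **Freeing the cap:** I gripped the yellow bar and twisted while pulling gently. It came free after about 62° of twist, and the strongest pull in the readings between moves was 12.3 N, below the roughly 15 N that starts to raise the lower cap. It then lifted straight up.
- **Placing:** I lowered it until the downward force showed it standing (about 5 N), relaxed the grip, then opened the jaws and drew back.
- **Position on the block:** the cap is not exactly central. Both cameras put it about 4–5 mm from the middle, roughly 2.5 mm towards −x and 3–4 mm towards +y. The absolute positions from the two cameras differ by 3–7 mm in y, but they agree on this offset. I left it, because picking the cap up again seemed riskier.
- **Level:** the flange slope measured about 0.001 in the top view. The side view gave about 0.01, but that camera is blurrier.
- **Lower cap:** in the top view its bar top is at 112–116 mm, against 113 mm when seated. The side-view version of this check gave no reading.
- **Other objects:** by eye, all six stand where they were in the first top picture. A numerical comparison of the before and after pictures failed with a script error, and I did not repeat it.

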